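Fetch the blue indicator bottle from the push-to-open cabinet

ROBOT

A 6-joint arm with a two-finger parallel gripper is mounted at the origin on the work surface. World frame = base frame: x ahead of the robot, y to its left, z up, the work surface at z = 0. Lengths are in m, angles in rad, forces in N, time in s.
With the tool pointing down it reaches from about 0.375 to 0.975 m from the base axis. Payload 3.8 kg.
Tool frame: the origin (TCP) lies at the centre of the arm's flange, where the gripper is bolted on; the fingertips stand 173 mm ahead of it and the grasp point (between the pads) lies 155 mm ahead of it; x points along the fingers, z is the direction in which the jaws open and shut, and the axes are right-handed (so a half turn about x gives the same grasp; the last joint's range is limited). The gripper opens to 85 mm and grips with 20 to 120 N. Pads are 22 mm wide; open, the fingers measure 114 mm over their backs; the gripper's body (76 mm by 85 mm) begins 54 mm behind the grasp point. The pads swing forward as they close: fully open they stand 13 mm farther back than shut.
Start: joints at [-1.183, 0.264, 1.604, -0, 1.274, -0.037], TCP at [0.278, -0.615, 0.405] pointing down, gripper open.
Joint ranges: [-2.63, 2.63], [-0.94, 2.18], [0.31, 2.57], [-1.31, 4.45], [0, 2.66], [-2.55, 2.55]. Speed limits (rad/s): [2.57, 2.57, 3.14, 3.14, 3.14, 3.14].

INTERFACE

Orientations are given as [roll, pitch, yaw] about the fixed x, y, z axes, in that order (R = Rz(yaw) Ry(pitch) Rx(roll)).
In Python, from workcell import sensors, grab_frame, get_calibration, finish_job, boxes_of, tip_of gives the robot as it stands. The module is installed in compiled form; this text tells all that it offers.
- The arm moves only by the tool arm_command, never from a script. Its argument "series" is a list of rows, each a list of 3 entries, a list of its own where there are three numbers: the opening in per cent of the stroke, from 0 (shut) to 100 (fully open), then the shift along the world's x, y, z in mm, then the turn about the world's z in degrees. A call has exactly 5 rows; each row is the pose to reach, as a shift and turn from the pose measured when the call began; what a row does not reach only later rows make up. A row lasts 1/8 s, in which the tool goes at most 62.5 mm and 10.7 degrees, less where a joint would pass 70% of its speed; a pose out of reach is approached as far as the arm can. A call with a gripper value outside its range is refused whole. The fingers move at their own pace and stop on an object; "grip_force" is the grip in N (left out, the last holds). Time passes only in rows, so rows that repeat a pose let the fingers close, or fill a call up. It gives the time, the measured TCP pose, the force and the opening at its end, in the units of the state.
- sensors.sense(): the state, without advancing time (a new reading comes with each control period).
- grab_frame(name): name is "scene" or "side" or "wrist"; returns the picture (480x640x3 uint8, blue, green, red); there is no depth.
- get_calibration(name): a dict with "fx", "fy", "cx", "cy" (pixels), "k1" (the pictures are not rectified: a ray, as slopes to the right and down, at radius r is drawn at 1 + k1 r^2 times it, then the intrinsics apply), "pose" (4x4, takes a point from camera to world coordinates). Camera axes: x right, y up, looking along -z (the intrinsics and any distortion apply to the point x, -y, -z); pixel columns grow to the right and rows downward; lengths in m; the calibration is good to about 2 mm. A picture is of the moment at which its call begins: read the wrist's pose just before it. get_calibration takes no time and is no camera call; for the wrist camera it gives the pose at the moment of the call.
- finish_job(): hands the job in, once; it reports no verdict.
Trained networks look in the newest picture that a camera, given by its name, has taken for a name from the list of things; names that differ only in an ending like _2 or _b are one class to them, and where a whole thing is asked for, a point or a joint stands for the part that bears it (a point fixed in the world has none). Each returns a list of dicts, best first, with "p" (0 to 1); they miss things now and then, are a little off and sometimes report something else, mostly with a low value. They report only what shows in the picture. A call takes as long as a camera call. They do not tell look-alikes from the thing itself.
- boxes_of(camera, target): "point" ([x, y, z] in m, in world coordinates, good to about 4 mm: the middle of the surface that is visible of it).
- tip_of(camera, target): "point" ([x, y, z] in m, in world coordinates, good to about 4 mm: a listed point, or the origin of a listed thing).
The state is a dict: "time_s": time; "q": joint angles; "qd": joint speeds; "joint_efforts": joint torques, N m; "ee_pos": TCP position; "eef_rot": TCP orientation; "contact_force": force on the tool from outside, world axes, zero at the start; "ft_torque": the same for the moment, N m; "width": opening from 0.0 (shut) to 1.0 (fully open).
Only numpy, scipy, OpenCV 4.12 (cv2) and the standard library are available. Lean on these libraries where they do the work, as an engineer would, in place of code of your own. Each camera call takes 0.05 s, during which the arm holds its last target. There are 200 camera calls.

TASK

The handle-less door of the small wooden bench cabinet is on a push catch: press its free side in gently until the catch lets go, draw back so that it pops ajar, then swing it wide open (about square to the cabinet or more) and leave it so. Take the blue-capped bottle out of the rack on the inside of the door and stand it upright in the grey tray, setting it down rather than dropping it. Leave the red-capped bottle in the rack and do not disturb the other things on the bench.

Things in the scene. Friction and masses are not known exactly. Their poses are not given: they have to be found in the camera images.
- cabinet: fixed wooden cabinet, 160 deep (x) x 236 wide (y) x 185 mm high, walls 15 mm; origin at the centre of its underside; front plane at x = -80 mm of its frame, facing -x. The clear roof begins 38 mm behind the front plane, over the bottles; the first 60 mm of the sides are only 115 mm high. The door is inset, flush with the front when shut, with room to be pressed in; the hinge axis is at x = -80, y = +98 mm of this frame
- door_angle (a joint): door angle, rad: 0 shut, negative pressed in, about 0.36 popped ajar, grows as it swings out towards -x, stop at 1.75. Upright hinge at the cabinet's +y side; free edge at -y when shut. Once ajar it moves freely but damped (a few N at its free edge) and stays where it is left. Pressing: see door_press
- door: the door: light wooden frame, 12 mm thick, with a clear pane, 195 mm wide, from 10 to 172 mm above the bench. Origin on the hinge axis at bench height, at the front face; own -y points along the door to the free edge, +x to the inner face (at x = 12 mm), z up. Its free-edge strip is at y = -165 to -195 mm; behind it all is clear from the top down to 120 mm above the bench
- door_edge (a point): top corner of the free edge of the door, mid-thickness (172 mm above the bench, 195 mm from the hinge)
- door_hinge (a point): top of the hinge axis, at the front face of the door
- rack (a point): centre of the floor of the clear rack on the door's inner face (22 mm above the bench), at x = 40, y = -87.5 mm of the door's frame. Two square pockets, 57 mm high walls, centred 30.5 mm either side of it along the door, each holding one bottle with about 3 mm play
- blue_bottle: white bottle with blue cap and blue band, to be fetched: 44 mm dia, 140 mm tall, about 0.16 kg; cap 30 mm dia from 108 to 140 mm above the origin, narrow neck and shoulder between 92 and 108 mm. Origin at the centre of its underside, z up. In either of the two pockets; the caps are 33 mm apart
- red_bottle: same bottle with red cap and band; stays in the other pocket
- tray: fixed grey tray, 170 (x) x 140 (y) x 18 mm high, walls and floor 4 mm; origin at the centre of its underside
- beaker: bystander: glass beaker, 80 mm dia, 100 mm high, origin under its centre
- oil_bottle: bystander: amber bottle with blue cap, 72 mm dia, 210 mm high, origin under its centre
- red_jar: bystander: red jar, 48 mm dia, 70 mm high, origin under its centre
- door_press (a point): where to press: front face, on the strip along the free edge, 176 mm from the hinge, 150 mm above the bench. 4 to 6 N moves the door in against its spring to a solid stop: the catch is then off; as you draw back the door pops ajar. The travel to the stop is hidden and varies, 8 to 22 mm; the catch lets go some 3 mm before it; pressed less, the door stays shut. Over 20 N harms the door
Mind the look-alikes: they are no part of the job. There is more than one size of the tray; the job needs the largest.

How it is judged:
By the outcome, as a careful person would: the job done as asked, in the order asked, and still so for the second after the job is handed in, with the robot touching nothing.
It also fails if it takes over 67 s, if anything falls off the work surface, if the arm or the gripper's body presses on something with over 40 N, if the wrist force passes 120 N, or if a joint passes its speed limit or range.

## Working session

There is one attempt and no reset: what is moved stays moved. The work goes in short steps, Python scripts to look and compute and a tool call to move; the robot and the scene stay as the last step left them, time stands still between calls to the robot, and variables do not carry over. Pictures are saved under pics/ and viewed, about 8 in all and at most 12, crops included, and the job is handed in when it is done.

Besides the shell and the picture viewer there is one more tool, called after "Emit:" by a JSON object that holds its "op" and its "data", one argument or row to a line. arm_command: Moves the arm, as the interface text tells. Its arguments: {"type":"object","properties":{"series":{"type":"array"},"grip_force":{"type":"number"}},"required":["series"]}

```bash
mkdir -p pics; cat > h.py <<'E'
import numpy as np, cv2
from workcell import *
def px(cam,P):
    c=get_calibration(cam);M=np.linalg.inv(c["pose"]);p=M@np.append(P,1);x,y=p[0]/-p[2],-p[1]/-p[2]
    k=1+c["k1"]*(x*x+y*y);return [round(float(c["cx"]+c["fx"]*x*k)),round(float(c["cy"]+c["fy"]*y*k))]
def ray(cam,u,v,z):
    c=get_calibration(cam);xd,yd=(u-c["cx"])/c["fx"],(v-c["cy"])/c["fy"];x,y=xd,yd
    for _ in range(20):
        k=1+c["k1"]*(x*x+y*y);x,y=xd/k,yd/k
    d=c["pose"][:3,:3]@np.array([x,-y,-1]);o=c["pose"][:3,3];return (o+d*(z-o[2])/d[2]).round(4)
E
python3 - <<'E'
from h import *
s=grab_frame("scene");d=grab_frame("side")
cv2.imwrite("pics/a.png",s);cv2.imwrite("pics/b.png",d)
for c in ["scene","side"]:
  for n in ["cabinet","tray","door_press","door_edge","door_hinge","rack","blue_bottle","red_bottle","beaker","oil_bottle","red_jar"]:
    print(c,n,[(np.round(r["point"],3).tolist(),round(r["p"],2),px(c,r["point"])) for r in tip_of(c,n)])
print(sensors.sense())
E
```

```text
scene cabinet [([0.728, 0.065, 0.003], 0.93, [243, 301])]
scene tray [([0.513, -0.247, 0.001], 0.94, [293, 183]), ([0.34, -0.41, -0.005], 0.77, [334, 128]), ([0.309, -0.154, 0.0], 0.72, [372, 192])]
scene door_press [([0.649, -0.019, 0.149], 0.59, [259, 237])]
scene door_edge [([0.658, -0.037, 0.176], 0.76, [253, 226]), ([0.649, -0.014, 0.148], 0.3, [260, 239])]
scene door_hinge [([0.647, 0.161, 0.17], 0.97, [278, 301])]
scene rack [([0.685, 0.066, 0.023], 0.76, [259, 293])]
scene blue_bottle []
scene red_bottle [([0.69, 0.042, 0.023], 0.61, [255, 285]), ([0.514, -0.242, -0.001], 0.37, [293, 185])]
scene beaker [([0.428, 0.432, 0.0], 0.97, [405, 408])]
scene oil_bottle [([0.672, -0.23, 0.002], 0.6, [240, 201])]
scene red_jar [([0.555, -0.424, -0.001], 0.78, [264, 140]), ([0.686, 0.07, 0.024], 0.7, [259, 294]), ([0.426, 0.434, 0.001], 0.7, [406, 408])]
side cabinet [([0.729, 0.061, 0.0], 0.87, [242, 279])]
side tray [([0.307, -0.153, 0.004], 0.86, [390, 226]), ([0.516, -0.241, -0.001], 0.85, [322, 208]), ([0.343, -0.408, 0.0], 0.61, [374, 176]), ([0.641, 0.16, 0.172], 0.59, [262, 265]
[... 460 characters left out ...]
24, 0.003], 0.57, [312, 173])]
{'time_s': 1.2, 'q': array([-1.18292214e+00,  2.63891925e-01,  1.60400014e+00,  1.00954080e-05,
        1.27366857e+00, -3.68864614e-02]), 'qd': array([-9.08609455e-04, -1.75584922e-04,  9.78620409e-04, -2.59546378e-05,
       -8.98786467e-04,  4.18262083e-04]), 'joint_efforts': array([-1.22283749e-03, -5.15078187e+01, -3.67725170e+01,  1.05238328e-04,
        1.00714373e-03,  2.17205820e-05]), 'ee_pos': array([ 0.27817763, -0.61501437,  0.40468509]), 'eef_rot': array([ 0.25591977,  1.57076288, -0.89011886]), 'contact_force': array([ 0.1737921 , -0.4067952 , -0.37164229]), 'ft_torque': array([-0.03898705,  0.009133  ,  0.03473123]), 'width': 1.0009141327686923}
```

View pics/a.png

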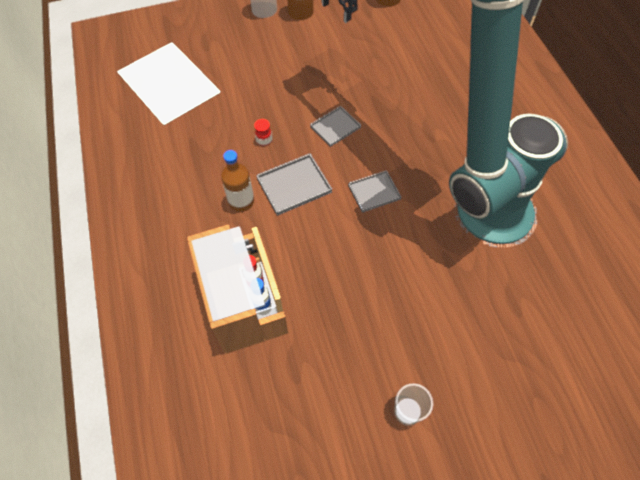

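View pics/b.png

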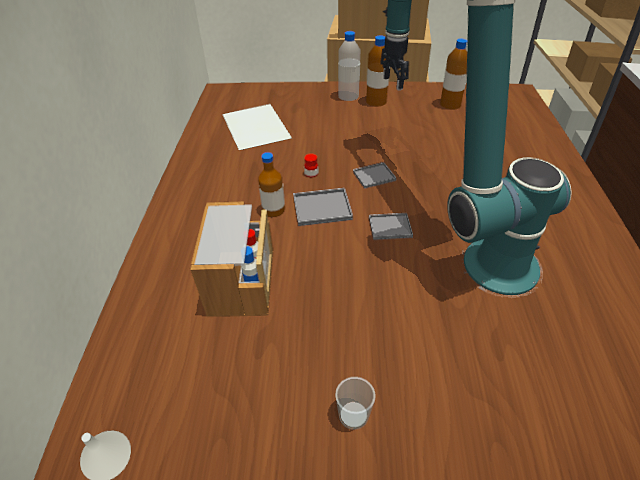

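The three grey trays are at scene px (293,183), (334,128) and (372,192). The first, at about (0.515, -0.245), is clearly the largest. The blue-capped bottle in the rack is on the hinge side (side px 249,255). The amber oil bottle at (240,190) also has a blue cap but is only a bystander.

The cabinet yaw is about 2°, with the door front near x = 0.647. I'll approach with the gripper shut and the jaws turned along world x.

Emit:
{"op": "arm_command", "data": {
  "series": [
    [0,[30,55,0],10],
    [0,[58,105,0],20],
    [0,[86,155,0],30],
    [0,[112,205,0],40],
    [0,[138,255,0],50]
  ],
  "grip_force": 30
}}

```text
time_s: 1.82
ee_pos: [0.4168, -0.3583, 0.405]
eef_rot: [-0.328, 1.57, -0.596]
contact_force: [-0.5, -0.7, -0.0]
width: -0.002
```

Emit:
{"op": "arm_command", "data": {
  "series": [
    [0,[30,55,0],10],
    [0,[58,105,0],18],
    [0,[86,155,0],18],
    [0,[112,205,0],18],
    [0,[138,255,0],18]
  ]
}}

```text
time_s: 2.45
ee_pos: [0.5554, -0.1016, 0.4053]
eef_rot: [-0.366, 1.569, -0.32]
contact_force: [0.4, -0.3, 0.2]
width: -0.004
```

```bash
python3 - <<'E'
from h import *
d=grab_frame("wrist");cv2.imwrite("pics/c.png",d)
s=sensors.sense();print(s["time_s"],s["ee_pos"],s["eef_rot"],s["width"],s["contact_force"])
for c in ["wrist"]:
  for n in ["tray","door_press","door_edge","door_hinge","rack","blue_bottle","red_bottle"]:
    print(c,n,[(np.round(r["point"],3).tolist(),round(r["p"],2),px(c,r["point"])) for r in tip_of(c,n)])
E
```

```text
2.5 [ 0.55760574 -0.09644128  0.40533245] [0.81208385 1.56434905 0.86133176] -0.0019931262592259745 [2.26511809 4.32327005 0.52951347]
wrist tray [([0.516, -0.242, 0.002], 0.96, [274, 315]), ([0.305, -0.151, 0.001], 0.8, [98, 237])]
wrist door_press [([0.654, -0.017, 0.153], 0.76, [471, 128])]
wrist door_edge []
wrist door_hinge []
wrist rack []
wrist blue_bottle []
wrist red_bottle []
```

View pics/c.png

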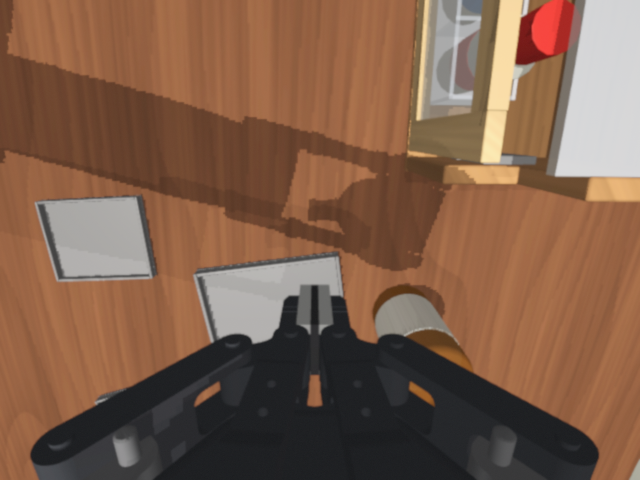

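The wrist view shows the shut door's top strip at px 482–520 by 0–160, with the red cap behind it at (548,28). Now I'll fix the door's front line from it.

```bash
python3 - <<'E'
from h import *
d=grab_frame("wrist");g=cv2.imread("pics/c.png")
print(cv2.absdiff(d,g).mean())
s=sensors.sense();print(s["ee_pos"])
cv2.imwrite("pics/d.png",cv2.resize(d[0:200,400:640],None,fx=3,fy=3))
for u,v in [(496,10),(488,110),(482,160),(518,10),(503,110),(500,160)]: print(u,v,ray("wrist",u,v,.172))
E
```

```text
3.8704535590277778
[ 0.55428385 -0.10459771  0.40495983]
496 10 [0.6474 0.0399 0.172 ]
488 110 [ 0.6519 -0.0111  0.172 ]
482 160 [ 0.6535 -0.0394  0.172 ]
518 10 [0.6595 0.0408 0.172 ]
503 110 [ 0.6608 -0.0106  0.172 ]
500 160 [ 0.6645 -0.0388  0.172 ]
```

View pics/d.png

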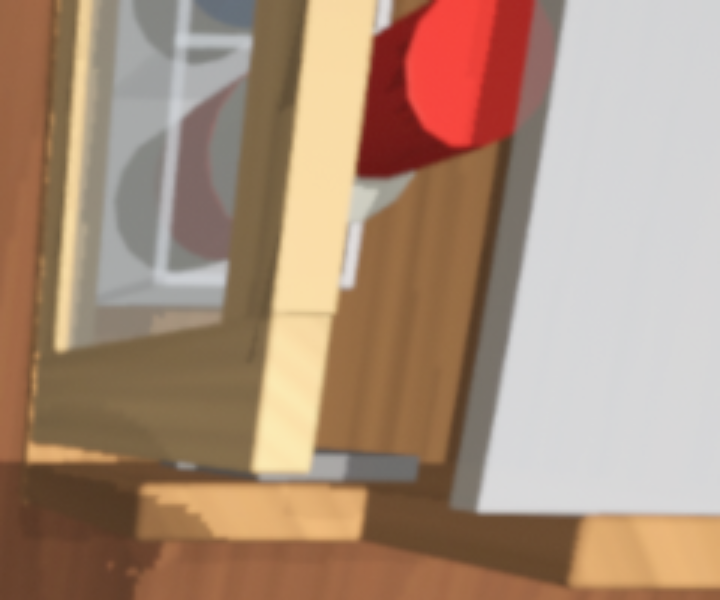

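The door front is about x = 0.6515 at the press point. Going to stand off in front of it.

Emit:
{"op": "arm_command", "data": {
  "series": [
    [0,[30,45,0],1],
    [0,[58,85,-10],1],
    [0,[58,85,-60],1],
    [0,[58,85,-92],1],
    [0,[58,85,-92],1]
  ]
}}

```text
time_s: 3.52
ee_pos: [0.6105, -0.0205, 0.3094]
eef_rot: [3.08, 1.564, 3.14]
contact_force: [0.2, -0.9, -0.6]
width: 0.001
```

Emit:
{"op": "arm_command", "data": {
  "series": [
    [0,[2,0,0],0],
    [0,[6,0,0],0],
    [0,[10,0,0],0],
    [0,[14,0,0],0],
    [0,[16,0,0],0]
  ]
}}

```text
time_s: 4.15
ee_pos: [0.627, -0.0204, 0.3098]
eef_rot: [3.078, 1.565, 3.138]
contact_force: [0.4, -0.6, 0.1]
width: 0.003
```

Emit:
{"op": "arm_command", "data": {
  "series": [
    [0,[2,0,0],0],
    [0,[4,0,0],0],
    [0,[6,0,0],0],
    [0,[8,0,0],0],
    [0,[8,0,0],0]
  ]
}}

```text
time_s: 4.78
ee_pos: [0.6351, -0.0204, 0.3098]
eef_rot: [3.082, 1.565, -3.14]
contact_force: [-0.1, 1.2, 0.4]
width: 0.0
```

Emit:
{"op": "arm_command", "data": {
  "series": [
    [0,[1,0,0],0],
    [0,[2,0,0],0],
    [0,[3,0,0],0],
    [0,[4,0,0],0],
    [0,[4,0,0],0]
  ]
}}

```text
time_s: 5.4
ee_pos: [0.6387, -0.0204, 0.3098]
eef_rot: [3.078, 1.563, 3.139]
contact_force: [-3.3, -0.1, 3.0]
width: 0.001
```

Contact is at about x = 0.637. Continuing in small steps and watching the force.

Emit:
{"op": "arm_command", "data": {
  "series": [
    [0,[1,0,0],0],
    [0,[2,0,0],0],
    [0,[3,0,0],0],
    [0,[4,0,0],0],
    [0,[4,0,0],0]
  ]
}}

```text
time_s: 6.02
ee_pos: [0.6428, -0.0203, 0.3097]
eef_rot: [3.048, 1.563, 3.109]
contact_force: [-3.4, 1.0, 2.4]
width: 0.002
```

Emit:
{"op": "arm_command", "data": {
  "series": [
    [0,[0.5,0,0],0],
    [0,[1,0,0],0],
    [0,[1.5,0,0],0],
    [0,[2,0,0],0],
    [0,[2,0,0],0]
  ]
}}

```text
time_s: 6.65
ee_pos: [0.6447, -0.0202, 0.3097]
eef_rot: [3.024, 1.563, 3.085]
contact_force: [-4.8, 1.2, 3.1]
width: 0.001
```

Emit:
{"op": "arm_command", "data": {
  "series": [
    [0,[0.5,0,0],0],
    [0,[1,0,0],0],
    [0,[1.5,0,0],0],
    [0,[2,0,0],0],
    [0,[2,0,0],0]
  ]
}}

```text
time_s: 7.28
ee_pos: [0.6465, -0.0201, 0.3096]
eef_rot: [3.001, 1.562, 3.062]
contact_force: [-5.0, 1.0, 3.6]
width: -0.001
```

Emit:
{"op": "arm_command", "data": {
  "series": [
    [0,[0.5,0,0],0],
    [0,[1,0,0],0],
    [0,[1.5,0,0],0],
    [0,[1.5,0,0],0],
    [0,[1.5,0,0],0]
  ]
}}

```text
time_s: 7.9
ee_pos: [0.6478, -0.02, 0.3096]
eef_rot: [2.99, 1.561, 3.05]
contact_force: [-4.7, 1.5, 3.5]
width: 0.003
```

Emit:
{"op": "arm_command", "data": {
  "series": [
    [0,[0.5,0,0],0],
    [0,[1,0,0],0],
    [0,[1.5,0,0],0],
    [0,[2,0,0],0],
    [0,[2,0,0],0]
  ]
}}

```text
time_s: 8.52
ee_pos: [0.6497, -0.0199, 0.3096]
eef_rot: [2.97, 1.561, 3.031]
contact_force: [-5.7, 1.5, 2.6]
width: -0.0
```

Emit:
{"op": "arm_command", "data": {
  "series": [
    [0,[0.5,0,0],0],
    [0,[1,0,0],0],
    [0,[1.5,0,0],0],
    [0,[1.5,0,0],0],
    [0,[1.5,0,0],0]
  ]
}}

```text
time_s: 9.15
ee_pos: [0.651, -0.0198, 0.3096]
eef_rot: [2.957, 1.56, 3.017]
contact_force: [-5.2, 2.1, 2.5]
width: 0.003
```

Emit:
{"op": "arm_command", "data": {
  "series": [
    [0,[0.5,0,0],0],
    [0,[1,0,0],0],
    [0,[1.5,0,0],0],
    [0,[2,0,0],0],
    [0,[2,0,0],0]
  ]
}}

```text
time_s: 9.78
ee_pos: [0.6528, -0.0196, 0.3096]
eef_rot: [2.943, 1.559, 3.004]
contact_force: [-6.3, 1.6, 3.0]
width: -0.001
```

Emit:
{"op": "arm_command", "data": {
  "series": [
    [0,[0.5,0,0],0],
    [0,[1,0,0],0],
    [0,[1.5,0,0],0],
    [0,[1.5,0,0],0],
    [0,[1.5,0,0],0]
  ]
}}

```text
time_s: 10.4
ee_pos: [0.6538, -0.0196, 0.3095]
eef_rot: [2.952, 1.557, 3.013]
contact_force: [-7.5, 1.5, 4.8]
width: -0.003
```

Emit:
{"op": "arm_command", "data": {
  "series": [
    [0,[0.5,0,0],0],
    [0,[1,0,0],0],
    [0,[1,0,0],0],
    [0,[1,0,0],0],
    [0,[1,0,0],0]
  ]
}}

```text
time_s: 11.02
ee_pos: [0.6542, -0.0196, 0.3096]
eef_rot: [2.967, 1.555, 3.028]
contact_force: [-6.3, 0.3, 4.5]
width: 0.0
```

The tool has stopped advancing, so this is the solid stop at about 17 mm. Drawing back.

Emit:
{"op": "arm_command", "data": {
  "series": [
    [0,[-10,0,0],0],
    [0,[-35,0,0],0],
    [0,[-75,0,0],0],
    [0,[-120,0,0],0],
    [0,[-120,0,0],0]
  ]
}}

```text
time_s: 11.65
ee_pos: [0.5313, -0.0196, 0.3086]
eef_rot: [2.982, 1.554, 3.043]
contact_force: [0.9, -0.2, -1.1]
width: -0.001
```

```bash
python3 - <<'E'
from h import *
d=grab_frame("side");w=grab_frame("wrist");cv2.imwrite("pics/e.png",np.hstack([cv2.resize(d[170:330,170:330],(480,480)),cv2.resize(w,None,fx=.5,fy=.5,).repeat(2,0)[:480]]))
s=sensors.sense();print(s["time_s"],s["ee_pos"],s["contact_force"])
for c in ["side","wrist","scene"]:
  if c=="scene": grab_frame(c)
  for n in ["door_press","door_edge"]:
    print(c,n,[(np.round(r["point"],3).tolist(),round(r["p"],2),px(c,r["point"])) for r in tip_of(c,n)])
E
```

```text
11.75 [ 0.53452348 -0.0196988   0.31013588] [-0.30023424 -0.12172129  1.05816701]
side door_press [([0.581, -0.012, 0.148], 0.87, [294, 222])]
side door_edge [([0.586, -0.028, 0.17], 0.86, [292, 212]), ([0.424, 0.438, -0.001], 0.36, [355, 415])]
wrist door_press [([0.592, -0.01, 0.154], 0.71, [450, 305])]
wrist door_edge [([0.591, -0.027, 0.171], 0.83, [456, 367])]
scene door_press [([0.586, -0.006, 0.15], 0.75, [287, 235])]
scene door_edge [([0.588, -0.03, 0.175], 0.87, [282, 221])]
```

View pics/e.png

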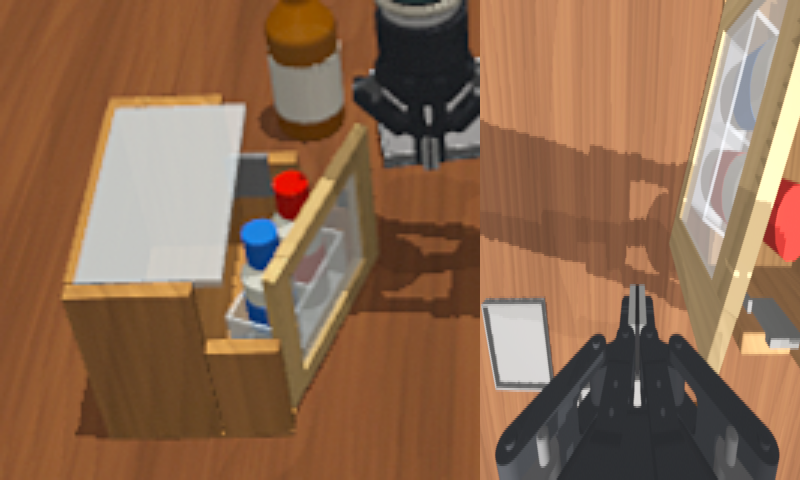

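The door has popped ajar: edge at (0.588, -0.028), angle about 0.36. Now over the top and down behind the free-edge strip.

Emit:
{"op": "arm_command", "data": {
  "series": [
    [0,[0,-4,40],0],
    [0,[20,-4,65],0],
    [0,[70,-4,65],0],
    [0,[92,-4,50],0],
    [0,[92,-4,0],0]
  ]
}}

```text
time_s: 12.72
ee_pos: [0.631, -0.0238, 0.3128]
eef_rot: [2.898, 1.565, 2.959]
contact_force: [-0.7, 0.1, -0.3]
width: 0.002
```

Emit:
{"op": "arm_command", "data": {
  "series": [
    [0,[0,0,0],0],
    [0,[-10,8,0],0],
    [0,[-25,12,0],0],
    [0,[-42,17,0],0],
    [0,[-58,23,0],0]
  ]
}}

```text
time_s: 13.35
ee_pos: [0.5719, -0.0003, 0.3143]
eef_rot: [2.754, 1.568, 2.816]
contact_force: [3.2, -0.4, 0.7]
width: 0.005
```

Emit:
{"op": "arm_command", "data": {
  "series": [
    [0,[-20,9,-2],0],
    [0,[-35,19,-3],0],
    [0,[-49,30,-4],0],
    [0,[-62,43,-4],0],
    [0,[-73,56,-4],0]
  ]
}}

```text
time_s: 13.98
ee_pos: [0.4981, 0.0565, 0.3102]
eef_rot: [2.848, 1.568, 2.909]
contact_force: [2.1, -0.7, 0.3]
width: 0.001
```

Emit:
{"op": "arm_command", "data": {
  "series": [
    [0,[-10,17,0],0],
    [0,[-18,33,0],0],
    [0,[-24,50,0],0],
    [0,[-29,67,0],0],
    [0,[-31,79,0],0]
  ]
}}

```text
time_s: 14.6
ee_pos: [0.4666, 0.1367, 0.31]
eef_rot: [2.903, 1.567, 2.965]
contact_force: [1.9, -0.7, 0.7]
width: -0.006
```

```bash
python3 - <<'E'
from h import *
w=grab_frame("side");s=sensors.sense();print(s["time_s"],s["ee_pos"],s["contact_force"])
for c in ["side","scene","wrist"]:
  if c!="side": grab_frame(c)
  for n in ["door_edge","door_hinge","rack","blue_bottle","red_bottle"]:
    print(c,n,[(np.round(r["point"],3).tolist(),round(r["p"],2)) for r in tip_of(c,n)[:2]])
E
```

```text
14.65 [0.46652981 0.13751117 0.31002832] [-0.35724257  1.20502527 -0.34029556]
side door_edge [([0.444, 0.155, 0.174], 0.85), ([0.554, 0.117, 0.023], 0.45)]
side door_hinge [([0.641, 0.161, 0.174], 0.77), ([0.558, 0.119, 0.024], 0.38)]
side rack []
side blue_bottle []
side red_bottle []
scene door_edge [([0.45, 0.157, 0.172], 0.8), ([0.428, 0.435, -0.002], 0.53)]
scene door_hinge [([0.646, 0.161, 0.17], 0.85)]
scene rack [([0.551, 0.118, 0.023], 0.9)]
scene blue_bottle [([0.672, -0.232, 0.001], 0.23)]
scene red_bottle [([0.45, 0.159, 0.179], 0.63)]
wrist door_edge [([0.452, 0.159, 0.173], 0.95)]
wrist door_hinge []
wrist rack []
wrist blue_bottle []
wrist red_bottle []
```

The door is square: edge at (0.449, 0.157), hinge at (0.644, 0.161). A slight further push, then back off, lift and look at the caps.

Emit:
{"op": "arm_command", "data": {
  "series": [
    [0,[0,5,0],0],
    [0,[0,9,0],0],
    [0,[0,-25,0],0],
    [0,[0,-30,50],0],
    [0,[0,-30,110],0]
  ]
}}

```text
time_s: 16.12
ee_pos: [0.4664, 0.1051, 0.4197]
eef_rot: [3.061, 1.564, 3.121]
contact_force: [0.6, 0.1, 0.3]
width: 0.004
```

Emit:
{"op": "arm_command", "data": {
  "series": [
    [55,[50,-40,20],0],
    [55,[100,-70,20],0],
    [55,[120,-70,20],0],
    [55,[120,-70,20],0],
    [55,[120,-70,20],0]
  ]
}}

```text
time_s: 16.75
ee_pos: [0.5858, 0.0356, 0.4393]
eef_rot: [3.041, 1.563, 3.102]
contact_force: [-0.8, -0.1, -0.2]
width: 0.549
```

```bash
python3 - <<'E'
from h import *
w=grab_frame("wrist");cv2.imwrite("pics/f.png",w)
s=sensors.sense();print(s["time_s"],s["ee_pos"],s["eef_rot"],s["width"])
for c in ["wrist","scene"]:
  if c!="wrist": grab_frame(c)
  for n in ["door_edge","door_hinge","rack","blue_bottle","red_bottle"]:
    print(c,n,[(np.round(r["point"],3).tolist(),round(r["p"],2),px(c,r["point"])) for r in tip_of(c,n)[:2]])
hsv=cv2.cvtColor(w,cv2.COLOR_BGR2HSV)
for nm,lo,hi in [("blue",(105,150,60),(125,255,255)),("red",(0,180,100),(6,255,255))]:
  n,l,st,ce=cv2.connectedComponentsWithStats(cv2.inRange(hsv,lo,hi))
  print(nm,[(st[i].tolist(),ce[i].round().tolist(),ray("wrist",*ce[i],.15).tolist()) for i in range(1,n) if st[i][4]>150])
E
```

```text
16.8 [0.58560811 0.03567503 0.43944701] [3.04650526 1.5631985  3.10787302] 0.5490200887764688
wrist door_edge [([0.45, 0.166, 0.174], 0.87, [115, 33])]
wrist door_hinge [([0.643, 0.159, 0.174], 0.72, [415, 64])]
wrist rack [([0.551, 0.127, 0.024], 0.89, [288, 117])]
wrist blue_bottle [([0.584, 0.122, 0.016], 0.63, [319, 124]), ([0.668, -0.232, -0.001], 0.38, [359, 380])]
wrist red_bottle [([0.518, 0.127, 0.02], 0.6, [258, 116])]
scene door_edge [([0.448, 0.168, 0.176], 0.65, [366, 279])]
scene door_hinge [([0.647, 0.157, 0.173], 0.86, [278, 299])]
scene rack [([0.55, 0.12, 0.025], 0.7, [316, 298])]
scene blue_bottle [([0.465, 0.169, 0.152], 0.62, [358, 285]), ([0.55, 0.122, 0.027], 0.45, [317, 298])]
scene red_bottle [([0.524, 0.126, 0.022], 0.73, [327, 298])]
blue []
red [([243, 96, 18, 34, 173], [255.0, 115.0], [0.537, 0.1212, 0.15])]
```

View pics/f.png

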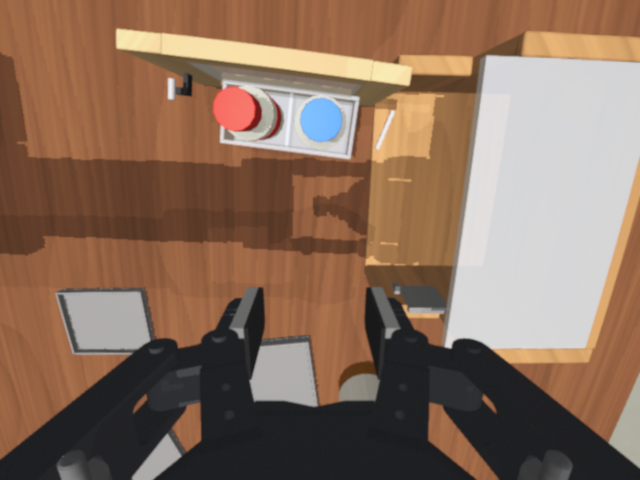

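The wrist view shows the door open, the blue cap at (321,120) on the hinge side in the rack, and the red cap at (237,109). The amber oil bottle lies out of the way at the bottom (360,388), so the rack bottle is the one to fetch.

```bash
python3 - <<'E'
from h import *
print(ray("wrist",321,120,.162),ray("wrist",237,109,.162),ray("wrist",373,80,.172),ray("wrist",118,45,.172))
E
```

```text
[0.5857 0.1203 0.162 ] [0.5268 0.1242 0.162 ] [0.6179 0.1469 0.172 ] [0.4514 0.1593 0.172 ]
```

Emit:
{"op": "arm_command", "data": {
  "series": [
    [52,[0,40,0],-7],
    [52,[0,80,-10],-7],
    [52,[0,85,-50],-7],
    [52,[0,85,-70],-7],
    [52,[0,85,-70],-7]
  ]
}}

```text
time_s: 17.98
ee_pos: [0.5856, 0.1197, 0.3675]
eef_rot: [-3.079, 1.56, -3.141]
contact_force: [0.3, -0.0, -0.5]
width: 0.518
```

```bash
python3 - <<'E'
from h import *
w=grab_frame("wrist");cv2.imwrite("pics/g.png",w)
s=sensors.sense();print(s["time_s"],s["ee_pos"],s["eef_rot"],s["width"])
print(px("wrist",[.586,.120,.162]),[px("wrist",s["ee_pos"]-[0,0,d]) for d in (.155,.2)])
E
```

```text
18.025 [0.58633071 0.11957211 0.36931191] [3.13623459 1.56284984 3.07395807] 0.5230050092274804
[314, 271] [[314, 320], [315, 277]]
```

View pics/g.png

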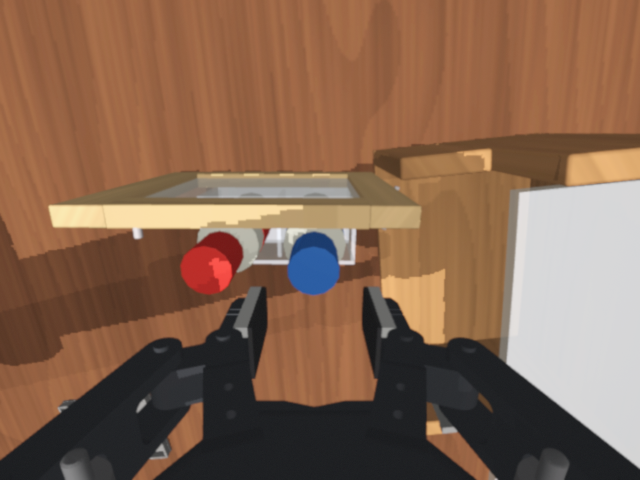

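The blue cap is at (314,270), exactly where predicted and centred between the fingers. Red is at (207,270), clear of the left finger. Descending and gripping.

Emit:
{"op": "arm_command", "data": {
  "series": [
    [52,[0,0,-20],0],
    [52,[0,0,-40],0],
    [52,[0,0,-58],0],
    [52,[0,0,-72],0],
    [52,[0,0,-72],0]
  ]
}}

```text
time_s: 18.65
ee_pos: [0.5856, 0.1194, 0.2952]
eef_rot: [-3.075, 1.559, -3.137]
contact_force: [0.3, 0.0, 0.4]
width: 0.518
```

Emit:
{"op": "arm_command", "data": {
  "series": [
    [20,[0,0,0],0],
    [20,[0,0,0],0],
    [20,[0,0,0],0],
    [20,[0,0,0],0],
    [20,[0,0,0],0]
  ],
  "grip_force": 40
}}

```text
time_s: 19.27
ee_pos: [0.5859, 0.1195, 0.296]
eef_rot: [-3.101, 1.561, 3.12]
contact_force: [-0.8, -0.5, 4.8]
width: 0.341
```

Gripped at about 29 mm, which matches the cap. Lifting straight up.

Emit:
{"op": "arm_command", "data": {
  "series": [
    [20,[0,0,6],0],
    [20,[0,0,18],0],
    [20,[0,0,34],0],
    [20,[0,0,54],0],
    [20,[0,0,74],0]
  ]
}}

```text
time_s: 19.9
ee_pos: [0.586, 0.1195, 0.372]
eef_rot: [-3.127, 1.562, 3.094]
contact_force: [0.2, -0.1, -2.2]
width: 0.339
```

Emit:
{"op": "arm_command", "data": {
  "series": [
    [20,[0,0,20],0],
    [20,[0,0,35],0],
    [20,[0,-15,40],0],
    [20,[-5,-40,40],0],
    [20,[-10,-70,40],0]
  ]
}}

```text
time_s: 20.52
ee_pos: [0.5756, 0.0483, 0.4114]
eef_rot: [-3.072, 1.561, -3.134]
contact_force: [-0.1, -0.1, -2.1]
width: 0.34
```

```bash
python3 - <<'E'
from h import *
grab_frame("scene");grab_frame("side")
s=sensors.sense();print(s["time_s"],s["ee_pos"],s["width"],s["contact_force"])
for c in ["scene","side"]:
  for n in ["blue_bottle","red_bottle","tray","door_edge"]:
    print(c,n,[(np.round(r["point"],3).tolist(),round(r["p"],2)) for r in tip_of(c,n)[:3]])
E
```

```text
20.625 [0.57529378 0.04657256 0.41118999] 0.3402540925507253 [ 0.09988992  0.58666343 -0.84004011]
scene blue_bottle [([0.464, 0.17, 0.151], 0.18)]
scene red_bottle [([0.647, 0.161, 0.17], 0.65)]
scene tray [([0.307, -0.154, -0.003], 0.83), ([0.338, -0.41, -0.0], 0.58), ([0.643, 0.157, 0.0], 0.47)]
scene door_edge [([0.446, 0.164, 0.176], 0.72)]
side blue_bottle [([0.575, 0.048, 0.135], 0.89)]
side red_bottle []
side tray [([0.515, -0.241, -0.0], 0.86), ([0.339, -0.409, 0.003], 0.86), ([0.307, -0.153, 0.005], 0.84)]
side door_edge [([0.445, 0.169, 0.17], 0.91)]
```

The bottle is held with its base at about z = 0.137. Carrying it to the largest tray's centre, (0.515, -0.243).

Emit:
{"op": "arm_command", "data": {
  "series": [
    [20,[-8,-40,0],0],
    [20,[-20,-90,0],0],
    [20,[-32,-140,0],0],
    [20,[-42,-190,0],0],
    [20,[-52,-235,0],0]
  ]
}}

```text
time_s: 21.65
ee_pos: [0.5238, -0.186, 0.4121]
eef_rot: [-3.117, 1.562, 3.106]
contact_force: [0.1, 1.1, -1.4]
width: 0.342
```

Emit:
{"op": "arm_command", "data": {
  "series": [
    [20,[-5,-30,0],0],
    [20,[-9,-53,0],0],
    [20,[-9,-53,-30],0],
    [20,[-9,-53,-65],0],
    [20,[-9,-53,-95],0]
  ]
}}

```text
time_s: 22.28
ee_pos: [0.5149, -0.2387, 0.3159]
eef_rot: [-3.133, 1.562, 3.09]
contact_force: [-0.3, -0.3, -0.8]
width: 0.34
```

```bash
python3 - <<'E'
from h import *
w=grab_frame("side");cv2.imwrite("pics/k.png",cv2.resize(w[100:300,220:460],None,fx=3,fy=3))
s=sensors.sense();print(s["time_s"],s["ee_pos"],s["width"],s["contact_force"])
for n in ["blue_bottle"]: print([(np.round(r["point"],3).tolist(),round(r["p"],2)) for r in tip_of("side",n)[:3]])
E
```

```text
22.325 [ 0.51333334 -0.23786188  0.31127048] 0.3424705109417158 [-1.51068803  0.1431801  -4.2317975 ]
[([0.513, -0.237, 0.043], 0.74)]
```

View pics/k.png

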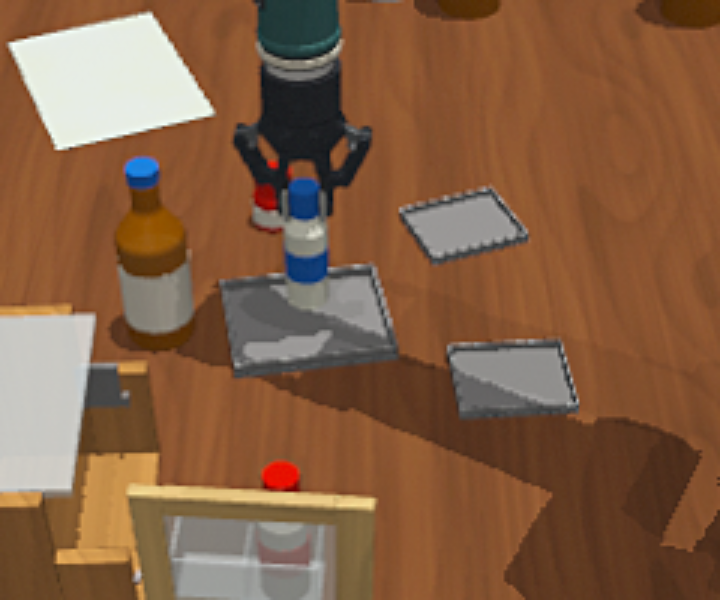

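The upright bottle, at crop px (306,240), hangs over the largest tray. Red is still in the rack (281,480). Lowering gently until the force shows contact.

Emit:
{"op": "arm_command", "data": {
  "series": [
    [20,[0,0,-12],0],
    [20,[0,0,-20],0],
    [20,[0,0,-26],0],
    [20,[0,0,-30],0],
    [20,[0,0,-30],0]
  ]
}}

```text
time_s: 23.0
ee_pos: [0.5134, -0.2379, 0.2828]
eef_rot: [2.95, 1.554, 2.89]
contact_force: [0.3, -0.1, -0.9]
width: 0.342
```

Emit:
{"op": "arm_command", "data": {
  "series": [
    [20,[0,0,-1],0],
    [20,[0,0,-2],0],
    [20,[0,0,-3],0],
    [20,[0,0,-3],0],
    [20,[0,0,-3],0]
  ]
}}

```text
time_s: 23.62
ee_pos: [0.5134, -0.2379, 0.2798]
eef_rot: [2.949, 1.554, 2.889]
contact_force: [-0.1, 0.5, -1.3]
width: 0.337
```

Emit:
{"op": "arm_command", "data": {
  "series": [
    [20,[0,0,-0.5],0],
    [20,[0,0,-1],0],
    [20,[0,0,-1.5],0],
    [20,[0,0,-2],0],
    [20,[0,0,-2],0]
  ]
}}

```text
time_s: 24.25
ee_pos: [0.5134, -0.2379, 0.2781]
eef_rot: [2.953, 1.554, 2.893]
contact_force: [-1.1, 0.0, 0.6]
width: 0.337
```

Emit:
{"op": "arm_command", "data": {
  "series": [
    [20,[0,0,-0.5],0],
    [20,[0,0,-1],0],
    [20,[0,0,-1],0],
    [20,[0,0,-1],0],
    [20,[0,0,-1],0]
  ]
}}

```text
time_s: 24.88
ee_pos: [0.5135, -0.238, 0.2781]
eef_rot: [2.969, 1.555, 2.908]
contact_force: [-3.1, 0.1, 6.9]
width: 0.343
```

Upward force is about 7 N and the descent has stopped, so it is seated. Opening slowly, then rising.

Emit:
{"op": "arm_command", "data": {
  "series": [
    [38,[0,0,0],0],
    [42,[0,0,0],0],
    [48,[0,0,0],0],
    [55,[0,0,0],0],
    [60,[0,0,0],0]
  ]
}}

```text
time_s: 25.5
ee_pos: [0.5135, -0.238, 0.278]
eef_rot: [2.964, 1.555, 2.904]
contact_force: [0.8, -0.4, 0.4]
width: 0.602
```

Emit:
{"op": "arm_command", "data": {
  "series": [
    [60,[0,0,5],0],
    [60,[0,0,20],0],
    [60,[0,0,50],0],
    [60,[0,0,90],0],
    [60,[0,0,130],0]
  ]
}}

```text
time_s: 26.12
ee_pos: [0.5134, -0.2379, 0.4104]
eef_rot: [2.98, 1.556, 2.92]
contact_force: [0.7, -0.5, -0.5]
width: 0.6
```

Emit:
{"op": "arm_command", "data": {
  "series": [
    [60,[-30,-30,10],0],
    [60,[-60,-60,10],0],
    [60,[-90,-90,10],0],
    [60,[-110,-120,10],0],
    [60,[-110,-120,10],0]
  ]
}}

```text
time_s: 26.75
ee_pos: [0.4021, -0.3595, 0.4219]
eef_rot: [3.09, 1.557, 3.026]
contact_force: [-0.0, 0.4, 0.3]
width: 0.601
```

```bash
python3 - <<'E'
from h import *
w=grab_frame("side");cv2.imwrite("pics/l.png",cv2.resize(w[100:300,190:430],None,fx=3,fy=3))
g=grab_frame("scene")
s=sensors.sense();print(s["time_s"],s["ee_pos"],s["width"],s["contact_force"])
for c in ["side","scene"]:
 for n in ["blue_bottle","red_bottle","door_edge","oil_bottle","red_jar","beaker"]: print(c,n,[(np.round(r["point"],3).tolist(),round(r["p"],2)) for r in tip_of(c,n)[:3]])
E
```

```text
26.85 [ 0.40333857 -0.35801671  0.42142144] 0.5990887956478879 [ 0.48354898 -0.60927444 -0.65010693]
side blue_bottle [([0.51, -0.234, 0.002], 0.61), ([0.642, 0.157, 0.002], 0.58)]
side red_bottle [([0.641, 0.158, 0.174], 0.3)]
side door_edge [([0.444, 0.164, 0.172], 0.68)]
side oil_bottle [([0.668, -0.232, -0.006], 0.65)]
side red_jar []
side beaker [([0.424, 0.436, -0.002], 0.61)]
scene blue_bottle [([0.511, -0.23, 0.002], 0.61)]
scene red_bottle [([0.726, 0.064, 0.007], 0.49)]
scene door_edge [([0.447, 0.163, 0.175], 0.72), ([0.511, -0.233, 0.002], 0.58), ([0.463, 0.169, 0.15], 0.52)]
scene oil_bottle [([0.671, -0.232, 0.002], 0.66), ([0.548, 0.122, 0.027], 0.37)]
scene red_jar [([0.559, -0.424, -0.001], 0.55), ([0.515, -0.246, 0.001], 0.34)]
scene beaker [([0.427, 0.433, -0.0], 0.58)]
```

View pics/l.png

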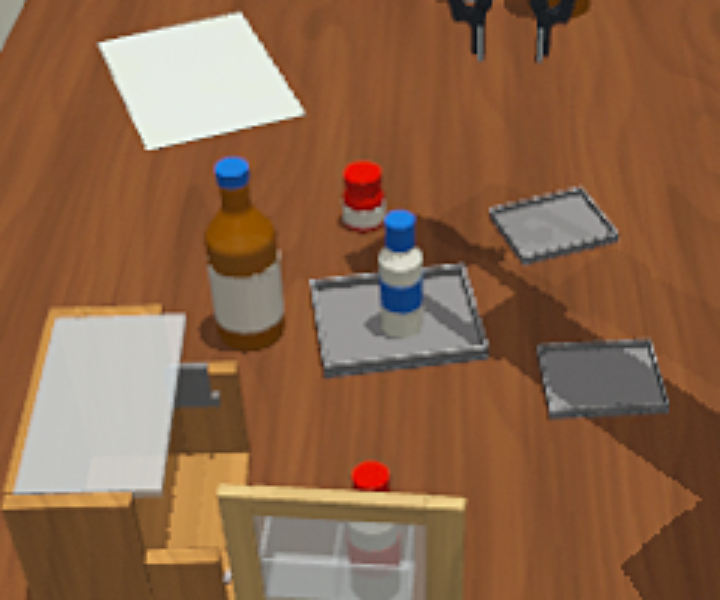

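The blue bottle stands upright in the largest tray at crop px (401,280). Red is in the rack (371,480), the door is open, the bystanders haven't moved, and the gripper is clear.

```bash
python3 -c "
from workcell import *
print(finish_job())"
```

```text
the job is handed in; nothing more can be done
None
```

The job is done and handed in at about 27 s on the robot's clock.

- **Door:** I pressed it in about 17 mm to its stop. The highest force I read was about 8 N total, but readings came only at the end of each move. It popped ajar when I drew back, and I swung it to slightly past square. The last check put its edge at about (0.446, 0.164), still open.
- **Blue bottle:** I lifted it from the hinge-side pocket by its cap and lowered it into the largest tray until contact showed about 7 N, then released it. The last picture shows it upright at about (0.51, -0.235), near the tray's centre.
- **Everything else:** The red bottle is still in the rack, judged from the picture alone. The networks gave only low-confidence, wrong positions for it at the end. The oil bottle, red jar and beaker measured where they started, though the side camera missed the jar. The gripper was clear of everything.

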